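Carver's gouges from the bench rack to the store rack, in reverse order

ROBOT

A 7-joint arm with a two-finger parallel gripper is mounted at the origin on the work surface. World frame = base frame: x ahead of the robot, y to its left, z up, the work surface at z = 0. Lengths are in mm, angles in rad, forces in N, time in s.
With the tool pointing down it reaches from about 350 to 900 mm from the base axis. Payload 7.2 kg.
Tool frame: the origin (TCP) lies between the finger pads; the fingertips stand 17 mm ahead of it and the grasp point (between the pads) lies 2 mm behind it; z points along the fingers, y is the line along which they close (so a half turn about z gives the same grasp; the last joint's range is limited). The gripper opens to 85 mm and grips with 20 to 120 N. Pads are 22 mm wide; open, the fingers measure 114 mm over their backs; the gripper's body (76 mm by 85 mm) begins 54 mm behind the grasp point. The pads swing forward as they close: fully open they stand 13 mm farther back than shut.
Start: joints at [1.278, 0.411, -0.013, 1.596, 0.006, 1.134, -0.082], TCP at [139.307, -609.28, 248.297] pointing down, gripper open.
Joint ranges: [-2.95, 2.95], [-0.29, 1.99], [-1.47, 1.44], [0.14, 2.54], [-1.03, 4.17], [0.13, 1.85], [-2.86, 2.86]. Speed limits (rad/s): [2.39, 2.39, 3.01, 3.01, 3.14, 3.14, 3.14].

INTERFACE

Orientations are given as a 3x3 rotation matrix whose columns are the frame's x, y, z axes.
In Python, from workcell import * gives the robot as it stands.
- The arm moves only by the tool arm_command, never from a script. Its argument "increments" is a list of rows, each a list of 3 entries, a list of its own where there are three numbers: the shift along the tool's x, y, z in m, then the turn, a rotation vector about the tool's x, y, z in rad, then the closure in counts, from 0 (fully open) to 255 (shut). In form: [[[x, y, z], [ax, ay, az], grip], ...]. A call has 1 to 20 rows; each row shifts and turns the commanded pose from where the row before left it, along the tool's axes as they then stand; what a row does not reach is not made up. A row lasts 1/8 s, in which the tool goes at most 62.5 mm and 10.7 degrees, less where a joint would pass 70% of its speed; a pose out of reach is approached as far as the arm can. A call with a gripper value outside its range is refused whole. The fingers move at their own pace and stop on an object; "grip_force" is the grip in N (left out, the last holds). Time passes only in rows, so rows that do not move let the fingers close. It gives the time, the measured TCP pose, the force, the opening and the grip force at its end, in the units of the state.
- sense(): the state, without advancing time (a new reading comes with each control period).
- snapshot(name): name is "side" or "top"; returns the picture (400x640x3 uint8, blue, green, red); there is no depth.
- get_calibration(name): a dict with "fx", "fy", "cx", "cy" (pixels), "R" (3x3) and "t" (3): a world point X has camera coordinates R X + t. Camera axes: x right, y down, z forward; pixel columns grow to the right and rows downward; lengths in mm; the calibration is good to about 2 mm. A picture is of the moment at which its call begins. get_calibration takes no time and is no camera call.
- sign_off(): hands the job in; it is judged then, once.
The state is a dict: "clock": time; "joints": joint angles; "dq": joint speeds; "joint_efforts": joint torques, N m; "tcp_pos": TCP position; "tool_rot": TCP orientation; "wrist_force": force on the tool from outside, world axes, zero at the start; "moment": the same for the moment, N m; "width": opening from 0.0 (shut) to 1.0 (fully open); "grip_force": force on a finger pad.
Only numpy, scipy, OpenCV 4.12 (cv2) and the standard library are available. Lean on these libraries where they do the work, as an engineer would, in place of code of your own. Each camera call takes 0.05 s, during which the arm holds its last target. There are 200 camera calls.

TASK

Move the four carving gouges from the tagged rests of the bench rack to the dark wooden store rack, one to each seat, in reverse order: the gouge that lay leftmost goes into the rightmost seat, and so on to the other end. Lay each one level in its seat across both rails, blade pointing away from the robot as before, and never let a gouge fall or lie on the bench, for the edges are freshly honed.

Things in the scene. Friction and masses are not known exactly. Their poses are not given: they have to be found in the camera images.
- gouge_red: Carving gouge, red handle 120 x 24 x 24 mm with a plain wood butt, brass ferrule, steel shank 8 mm thick, blade 10 mm wide; 0.12 kg. Origin on the handle's axis at the balance point, best gripped there across the handle (along y). Handle from x = -85 to +35 mm, ferrule to +46, blade tip at +131. x along the gouge to the blade, z up.
- gouge_yellow: Carving gouge, yellow handle 120 x 24 x 24 mm with a plain wood butt, brass ferrule, steel shank 8 mm thick, blade 15 mm wide; 0.12 kg. Origin on the handle's axis at the balance point, best gripped there across the handle (along y). Handle from x = -85 to +35 mm, ferrule to +46, blade tip at +131. x along the gouge to the blade, z up.
- gouge_green: Carving gouge, green handle 120 x 24 x 24 mm with a plain wood butt, brass ferrule, steel shank 8 mm thick, blade 20 mm wide; 0.12 kg. Origin on the handle's axis at the balance point, best gripped there across the handle (along y). Handle from x = -85 to +35 mm, ferrule to +46, blade tip at +131. x along the gouge to the blade, z up.
- gouge_blue: Carving gouge, blue handle 120 x 24 x 24 mm with a plain wood butt, brass ferrule, steel shank 8 mm thick, blade 25 mm wide; 0.12 kg. Origin on the handle's axis at the balance point, best gripped there across the handle (along y). Handle from x = -85 to +35 mm, ferrule to +46, blade tip at +131. x along the gouge to the blade, z up.
- rest_red: Fixed light wood rest, 64 mm wide (y), with a red tag at its near (-x) end, standing on the bench rack. At the start it carries the red gouge, so its tag keeps showing where that gouge came from. Origin under its middle; the gouge's origin starts near (-20, 0, 55) mm here, blade to +x. Rails and cheeks as in the store rack.
- rest_yellow: Fixed light wood rest, 64 mm wide (y), with a yellow tag at its near (-x) end, standing on the bench rack. At the start it carries the yellow gouge, so its tag keeps showing where that gouge came from. Origin under its middle; the gouge's origin starts near (-20, 0, 55) mm here, blade to +x. Rails and cheeks as in the store rack.
- rest_green: Fixed light wood rest, 64 mm wide (y), with a green tag at its near (-x) end, standing on the bench rack. At the start it carries the green gouge, so its tag keeps showing where that gouge came from. Origin under its middle; the gouge's origin starts near (-20, 0, 55) mm here, blade to +x. Rails and cheeks as in the store rack.
- rest_blue: Fixed light wood rest, 64 mm wide (y), with a blue tag at its near (-x) end, standing on the bench rack. At the start it carries the blue gouge, so its tag keeps showing where that gouge came from. Origin under its middle; the gouge's origin starts near (-20, 0, 55) mm here, blade to +x. Rails and cheeks as in the store rack.
- bench_rack: Fixed plywood board, 296 mm wide (y), 8 mm thick, with the four tagged rests side by side at y = +108, +36, -36, -108 mm, x = 0 of its frame (which rest is where is shuffled). Origin at the underside; +x away from the robot, +y to the robot's left, yaw within 0.15 rad. It stands left or right of the store rack.
- store_rack: Fixed dark wood rack, 230 x 296 mm, base 10 mm, origin under its middle, axes as the bench rack. Four empty seats at y = +108, +36, -36, -108 mm. Handle rail at x = -80, top at z = 43; shank rail at x = +55, top at z = 51; each 14 mm thick. Light cheeks 16 mm higher leave 44 mm gaps at the seats. A seated gouge has its origin at (-20, seat y, 55) mm, blade to +x; fingers fit between the rails.

How it is judged (in metres and radians):
At the end, for the whole second after the job is handed in: Each gouge lies in the store rack seat that mirrors its own rest's place in the bench rack: within 14 mm across and 15 mm along, at seat height within 5 mm, level within 0.07 rad (wrong way round is not level), in line within 0.22 rad, released and at rest (((y of rest_red in the frame of bench_rack between 0.088 and 0.128 m and y of gouge_red in the frame of store_rack between -0.122 and -0.094 m) or (y of rest_red in the frame of bench_rack between 0.016 and 0.056 m and y of gouge_red in the frame of store_rack between -0.05 and -0.022 m) or (y of rest_red in the frame of bench_rack between -0.056 and -0.016 m and y of gouge_red in the frame of store_rack between 0.022 and 0.05 m) or (y of rest_red in the frame of bench_rack between -0.128 and -0.088 m and y of gouge_red in the frame of store_rack between 0.094 and 0.122 m)) and x of gouge_red in the frame of store_rack between -0.035 and -0.005 m and z of gouge_red in the frame of store_rack between 0.05 and 0.06 m and angle between each of gouge_red, gouge_yellow, gouge_green, gouge_blue's own z axis and vertical below 0.07 rad and angle between the x axis of each of gouge_red, gouge_yellow, gouge_green, gouge_blue and the x axis of store_rack, either way round below 0.22 rad and linear speed of each of gouge_red, gouge_yellow, gouge_green, gouge_blue below 0.02 m/s and angular speed of each of gouge_red, gouge_yellow, gouge_green, gouge_blue below 0.2 rad/s and ((y of rest_yellow in the frame of bench_rack between 0.088 and 0.128 m and y of gouge_yellow in the frame of store_rack between -0.122 and -0.094 m) or (y of rest_yellow in the frame of bench_rack between 0.016 and 0.056 m and y of gouge_yellow in the frame of store_rack between -0.05 and -0.022 m) or (y of rest_yellow in the frame of bench_rack between -0.056 and -0.016 m and y of gouge_yellow in the frame of store_rack between 0.022 and 0.05 m) or (y of rest_yellow in the frame of bench_rack between -0.128 and -0.088 m and y of gouge_yellow in the frame of store_rack between 0.094 and 0.122 m)) and x of gouge_yellow in the frame of store_rack between -0.035 and -0.005 m and z of gouge_yellow in the frame of store_rack between 0.05 and 0.06 m and ((y of rest_green in the frame of bench_rack between 0.088 and 0.128 m and y of gouge_green in the frame of store_rack between -0.122 and -0.094 m) or (y of rest_green in the frame of bench_rack between 0.016 and 0.056 m and y of gouge_green in the frame of store_rack between -0.05 and -0.022 m) or (y of rest_green in the frame of bench_rack between -0.056 and -0.016 m and y of gouge_green in the frame of store_rack between 0.022 and 0.05 m) or (y of rest_green in the frame of bench_rack between -0.128 and -0.088 m and y of gouge_green in the frame of store_rack between 0.094 and 0.122 m)) and x of gouge_green in the frame of store_rack between -0.035 and -0.005 m and z of gouge_green in the frame of store_rack between 0.05 and 0.06 m and ((y of rest_blue in the frame of bench_rack between 0.088 and 0.128 m and y of gouge_blue in the frame of store_rack between -0.122 and -0.094 m) or (y of rest_blue in the frame of bench_rack between 0.016 and 0.056 m and y of gouge_blue in the frame of store_rack between -0.05 and -0.022 m) or (y of rest_blue in the frame of bench_rack between -0.056 and -0.016 m and y of gouge_blue in the frame of store_rack between 0.022 and 0.05 m) or (y of rest_blue in the frame of bench_rack between -0.128 and -0.088 m and y of gouge_blue in the frame of store_rack between 0.094 and 0.122 m)) and x of gouge_blue in the frame of store_rack between -0.035 and -0.005 m and z of gouge_blue in the frame of store_rack between 0.05 and 0.06 m); the robot touches nothing.
It fails at once if a gouge falls or is laid on the bench (its origin below 28 mm) (height (world z) of any of gouge_red, gouge_yellow, gouge_green, gouge_blue below 0.028 m).
It also fails if it takes over 99 s, if anything falls off the work surface, if the arm or the gripper's body presses on something with over 40 N, if the wrist force passes 120 N, or if a joint passes its speed limit or range.

## Working session

There is one attempt and no reset: what is moved stays moved. The work goes in short steps, Python scripts to look and compute and a tool call to move; the robot and the scene stay as the last step left them, time stands still between calls to the robot, and variables do not carry over. Pictures are saved under pics/ and viewed, at most 14 in all, crops included, and the job is handed in when it is done.

Besides the shell and the picture viewer there is one more tool, called after "Call:" by a JSON object that holds its "op" and its "data". arm_command: Moves the arm, as the interface text tells. Its arguments: {"type":"object","properties":{"increments":{"type":"array"},"grip_force":{"type":"number"}},"required":["increments"]}

```bash
mkdir -p pics
python3 - <<'E'
from workcell import *
import cv2
for n in("top","side"):
    cv2.imwrite(f"pics/{n}0.png",snapshot(n)); c=get_calibration(n); print(n,c)
s=sense(); print(s)
E
```

```text
top {'fx': 472.9728209701612, 'fy': 472.9728209701612, 'cx': 320.79316002418955, 'cy': 195.69629174357587, 'R': array([[-0.00457991, -0.99979593, -0.01967527],
       [-0.99930927,  0.00530152, -0.03678142],
       [ 0.03687823,  0.01949322, -0.99912963]]), 't': array([  20.6893056 ,  553.04199649, 1054.48152153])}
side {'fx': 420.3093385296463, 'fy': 420.3093385296463, 'cx': 317.32453745326444, 'cy': 194.49491504530462, 'R': array([[-0.93577741, -0.35242457,  0.01084301],
       [-0.28685912,  0.74308272, -0.60459897],
       [ 0.20501827, -0.56888047, -0.79645622]]), 't': array([537.24566549, 189.87071082, 768.10603543])}
{'clock': 0.1, 'joints': array([ 1.27779658,  0.41184881, -0.01272419,  1.59697061,  0.00559774,
        1.13432625, -0.08219193]), 'dq': array([ 1.91195945e-04, -3.82613582e-04,  3.89020632e-04, -1.87260356e-03,
        2.88848108e-03,  2.80608060e-06, -1.19297671e-03]), 'joint_efforts': array([ 2.73891215e-03, -6.01828265e+01,  6.84210174e-01, -3.00088549e+01,
        1.39981485e-02,  6.47885667e-03, -5.16903401e-05]), 'tcp_pos': array([ 139.19307341, -608.85442941,  247.51488602]), 'tool_rot': array([[ 9.74829261e-01,  2.22952286e-01, -4.35601899e-04],
       [ 2.22952689e-01, -9.74828183e-01,  1.45356574e-03],
       [-1.00561203e-04, -1.51409703e-03, -9.99998849e-01]]), 'wrist_force': array([-0.10485397,  0.05217959, -0.47039231]), 'moment': array([ 0.01426027, -0.01743446, -0.04339727]), 'grip_force': 0.0, 'width': 1.0000827568373927}
```

View pics/top0.png

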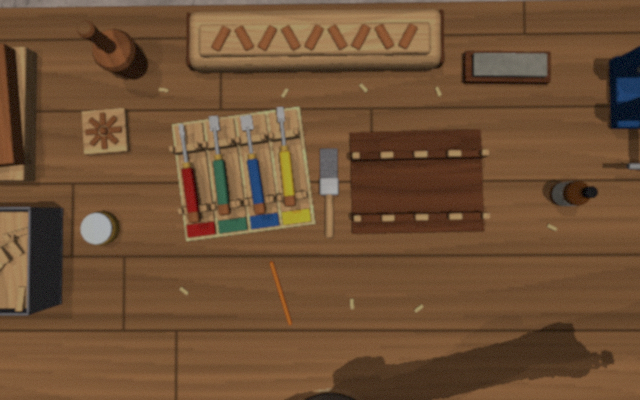

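View pics/side0.png

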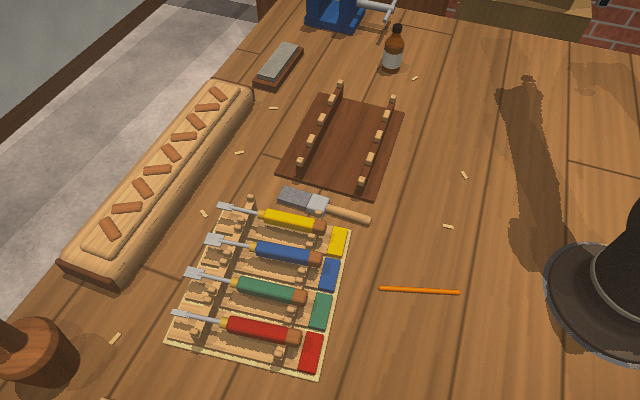

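The top view shows the rests left to right as red, green, blue, yellow (tags at about (201,229), (232,226), (264,220), (296,216)). The empty store rack is at columns 350–484. So red goes to seat −108, green to −36, blue to +36 and yellow to +108.

Run:
```python
import cv2
a=cv2.imread("pics/top0.png")
for n,(x,y,w,h) in dict(bench=(166,100,155,145),store=(342,120,155,120)).items():
    cv2.imwrite(f"pics/{n}c.png",cv2.resize(a[y:y+h,x:x+w],None,fx=5 if n=='store' else 4,fy=5 if n=='store' else 4,interpolation=cv2.INTER_CUBIC))
```

```text
(no output)
```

View pics/benchc.png

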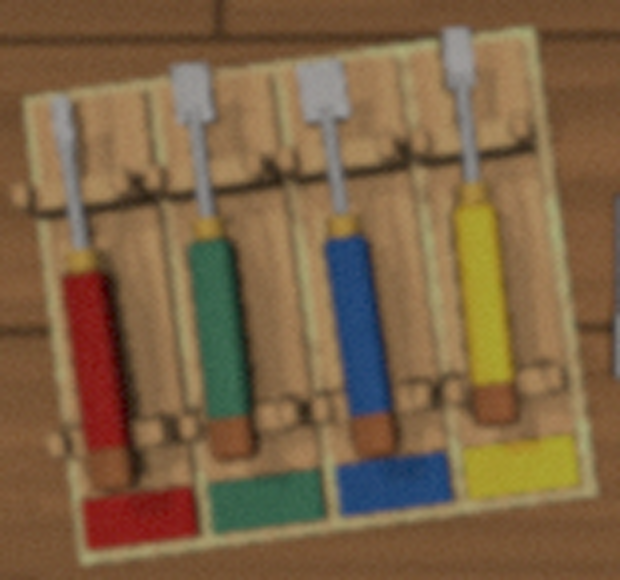

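View pics/storec.png

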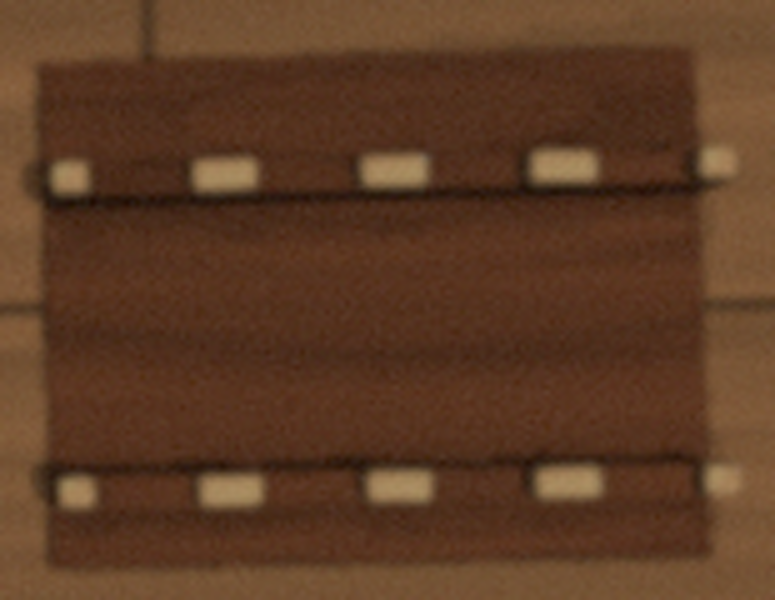

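The bench crop shows board corners at crop pixels (23,97), (535,27), (595,494), (83,564), with the handles cleanly visible. The store crop shows the middle cheeks at handle-rail (231,490), (399,486), (569,482) and shank-rail (225,175), (394,171), (563,167).

```bash
cat > h.py <<'E'
import numpy as np
from scipy.optimize import least_squares
from workcell import get_calibration
C={n:get_calibration(n) for n in("top","side")}
def ray(p,z,n="top"):
    c=C[n]; d=c["R"].T@np.array([(p[0]-c["cx"])/c["fx"],(p[1]-c["cy"])/c["fy"],1]); o=-c["R"].T@c["t"]
    return (o+d*(z-o[2])/d[2])[:2]
def proj(X,n="top"):
    c=C[n]; q=c["R"]@np.array(X)+c["t"]; return q[:2]/q[2]*[c["fx"],c["fy"]]+[c["cx"],c["cy"]]
def fit(L,W):
    L=np.array(L);W=np.array(W)
    f=lambda p:((np.c_[np.cos(p[2])*L[:,0]-np.sin(p[2])*L[:,1],np.sin(p[2])*L[:,0]+np.cos(p[2])*L[:,1]]+p[:2])-W).ravel()
    r=least_squares(f,[500,0,0]);return r.x,r.fun.reshape(-1,2).round(1)
E
python3 - <<'E'
from h import *
B=lambda u,v:(u/4-.375+166,v/4-.375+100)
S=lambda u,v:(u/5-.4+342,v/5-.4+120)
c=[ray(B(*p),8) for p in[(23,97),(535,27),(595,494),(83,564)]]
c=np.array(c);print("bench corners",c.round(1),"sides",[np.linalg.norm(c[i]-c[i-1]).round(1) for i in range(4)],"mid",c.mean(0),
  "yaw",np.arctan2(*(c[0]+c[1]-c[2]-c[3])[::-1]))
for n,h,b,t in[("red",(85,272),(112,490),(62,97)),("green",(210,238),(235,458),(190,64)),("blue",(345,235),(376,455),(320,62)),("yellow",(476,205),(496,420),(457,28))]:
    H=ray(B(*h),73);Bt=ray(B(*b),70);T=ray(B(*t),63)
    p,r=fit([(35,0),(-85,0),(131,0)],[H,Bt,T]);print(n,p.round(3),r.tolist())
L=[(-115,148)]
m=[(-80,72,(231,490),59),(-80,0,(399,486),59),(-80,-72,(569,482),59),(55,72,(225,175),67),(55,0,(394,171),67),(55,-72,(563,167),67),
(115,148,(38,65),10),(115,-148,(693,48),10),(-115,-148,(712,555),10),(-115,148,(48,568),10)]
p,r=fit([a[:2] for a in m],[ray(S(*a[2]),a[3]) for a in m]);print("store",p.round(3),r.tolist())
R=np.array([[np.cos(p[2]),-np.sin(p[2])],[np.sin(p[2]),np.cos(p[2])]])
for y in(108,36,-36,-108):print(y,(R@[-20,y]+p[:2]).round(1))
E
```

```text
bench corners [[719.1 358.5]
 [756.8  65.8]
 [491.5  32.7]
 [453.2 322.5]] sides [np.float64(268.4), np.float64(295.1), np.float64(267.3), np.float64(292.2)] mid [605.14191269 194.87467578] yaw 0.12930046552231964
red [5.78834e+02 2.99316e+02 1.41000e-01] [[1.2, 1.8], [-1.3, -0.9], [0.2, -0.9]]
green [5.96067e+02 2.32352e+02 1.24000e-01] [[0.7, 1.2], [-1.0, -0.6], [0.3, -0.6]]
blue [5.97097e+02 1.59046e+02 1.47000e-01] [[0.5, 0.9], [-1.0, -0.5], [0.5, -0.4]]
yellow [6.14169e+02 9.09520e+01 9.90000e-02] [[2.2, 1.1], [-2.7, -0.7], [0.5, -0.4]]
store [ 5.84624e+02 -1.96349e+02  1.70000e-02] [[-0.3, 0.4], [-0.5, 0.0], [-0.6, 0.3], [0.4, 0.5], [0.4, 0.3], [0.4, -0.0], [1.5, 0.5], [1.2, -1.1], [-1.1, -0.4], [-1.5, -0.5]]
108 [562.8 -88.7]
36 [ 564.  -160.7]
-36 [ 565.2 -232.7]
-108 [ 566.5 -304.7]
```

Call:
{"op": "arm_command", "data": {"increments": [[[0, 0, 0], [0, 0, 0.104], 100], [[0, 0, 0], [0, 0, 0.104], 100], [[0.04, -0.02, 0], [0, 0, 0], 100], [[0.04, -0.02, 0], [0, 0, 0], 100], [[0.04, -0.02, 0], [0, 0, 0], 100], [[0.04, -0.02, 0], [0, 0, 0], 100], [[0.04, -0.02, 0], [0, 0, 0], 100], [[0.04, -0.02, 0], [0, 0, 0], 100], [[0.04, -0.02, 0], [0, 0, 0], 100], [[0.04, -0.02, 0], [0, 0, 0], 100], [[0.03, -0.04, 0], [0, 0, 0], 100], [[0.02, -0.05, 0], [0, 0, 0], 100], [[0.01, -0.05, 0], [0, 0, 0], 100], [[0.01, -0.05, 0], [0, 0, 0], 100], [[0.01, -0.05, 0], [0, 0, 0], 100], [[0.01, -0.05, 0], [0, 0, 0], 100], [[0.01, -0.05, 0], [0, 0, 0], 100], [[0, -0.05, 0], [0, 0, 0], 100], [[0, -0.05, 0], [0, 0, 0], 100], [[0, -0.05, 0], [0, 0, 0], 100]], "grip_force": 50}}

```text
clock: 2.6
tcp_pos: [547.9, 49.2, 248.0]
tool_rot: [[1.0, 0.017, -0.0], [0.017, -1.0, -0.0], [-0.0, 0.0, -1.0]]
wrist_force: [0.0, 0.4, -0.1]
width: 0.609
grip_force: 0.0
```

Call:
{"op": "arm_command", "data": {"increments": [[[0.007, -0.05, 0], [0, 0, 0], 100], [[0.007, -0.05, 0], [0, 0, 0], 100], [[0.007, -0.05, 0], [0, 0, 0], 100], [[0.007, -0.05, 0], [0, 0, 0], 100], [[0.007, -0.05, 0], [0, 0, -0.06], 100], [[0, 0, 0], [0, 0, -0.064], 100], [[0, 0, 0.05], [0, 0, 0], 100], [[0, 0, 0.05], [0, 0, 0], 100], [[0, 0, 0.05], [0, 0, 0], 100], [[0, 0, 0], [0, 0, 0], 100], [[0, 0, 0], [0, 0, 0], 100]]}}

```text
clock: 3.98
tcp_pos: [579.9, 298.9, 99.9]
tool_rot: [[0.99, 0.14, 0.001], [0.14, -0.99, 0.001], [0.001, -0.001, -1.0]]
wrist_force: [0.1, 0.4, 0.4]
width: 0.613
grip_force: 0.0
```

Run:
```python
from workcell import *
import cv2
from h import *
s=snapshot("side");t=snapshot("top");p=sense()["tcp_pos"]
print(p,proj(p,"side"),proj(p,"top"),proj([578.8,299.3,75],"side"))
a=cv2.resize(s[210:390,120:360],(800,600),interpolation=cv2.INTER_CUBIC);cv2.imwrite("pics/s1.png",a)
```

```text
[580.46459082 299.15677505 100.95540741] [244.50708145 316.40363582] [184.30413488 181.64049018] [247.53664679 323.06133603]
```

View pics/s1.png

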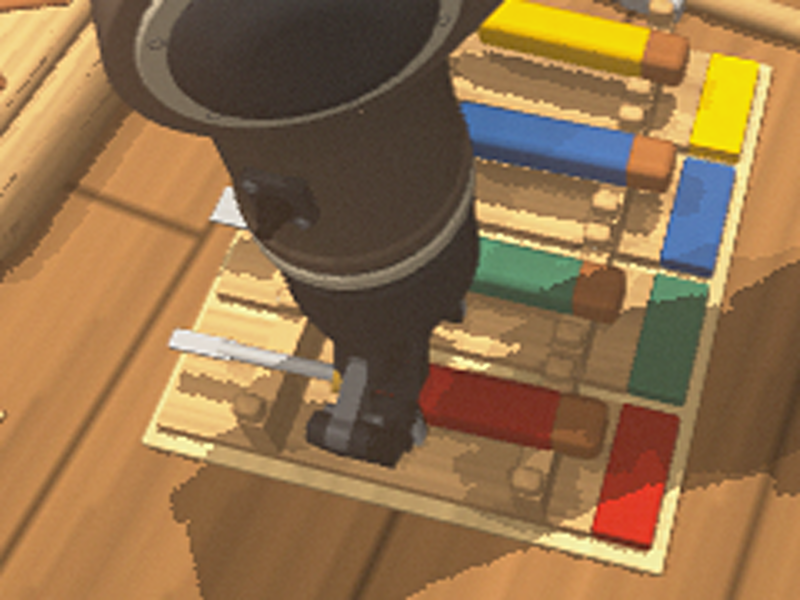

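The side view shows the gripper straddling the red handle just behind the ferrule, with the near finger at about crop (365,440). Descending and closing now.

Call:
{"op": "arm_command", "data": {"increments": [[[0, 0, 0.02], [0, 0, 0], 100], [[0, 0, 0.018], [0, 0, 0], 100], [[0, 0, 0], [0, 0, 0], 100], [[0, 0, 0], [0, 0, 0], 255], [[0, 0, 0], [0, 0, 0], 255], [[0, 0, 0], [0, 0, 0], 255], [[0, 0, 0], [0, 0, 0], 255], [[0, 0, 0], [0, 0, 0], 255], [[0, 0, 0], [0, 0, 0], 255], [[0, 0, 0], [0, 0, 0], 255]], "grip_force": 50}}

```text
clock: 5.32
tcp_pos: [579.4, 298.4, 60.7]
tool_rot: [[0.99, 0.14, 0.001], [0.14, -0.99, 0.0], [0.001, -0.0, -1.0]]
wrist_force: [-0.1, 0.8, 5.1]
width: 0.273
grip_force: 49.7
```

Call:
{"op": "arm_command", "data": {"increments": [[[0, 0, -0.02], [0, 0, 0], 255], [[0, 0, -0.05], [0, 0, 0], 255], [[0, 0, -0.05], [0, 0, 0], 255], [[0, 0, 0], [0, 0, 0.062], 255], [[0, 0, 0], [0, 0, 0.062], 255], [[0, 0.02, 0], [0, 0, 0], 255], [[-0.002, 0.048, 0], [0, 0, 0], 255], [[-0.002, 0.05, 0], [0, 0, 0], 255], [[-0.002, 0.05, 0], [0, 0, 0], 255], [[-0.002, 0.05, 0], [0, 0, 0], 255], [[-0.002, 0.05, 0], [0, 0, 0], 255], [[-0.002, 0.05, 0], [0, 0, 0], 255], [[-0.002, 0.05, 0], [0, 0, 0], 255], [[-0.002, 0.05, 0], [0, 0, 0], 255], [[-0.002, 0.05, 0], [0, 0, 0], 255], [[-0.002, 0.05, 0], [0, 0, 0], 255], [[-0.002, 0.05, 0], [0, 0, 0], 255], [[-0.001, 0.035, 0], [0, 0, 0], 255], [[0, 0, 0.03], [0, 0, 0], 255], [[0, 0, 0], [0, 0, 0], 255]]}}

```text
clock: 7.82
tcp_pos: [563.3, -305.7, 148.2]
tool_rot: [[1.0, 0.016, -0.005], [0.016, -1.0, 0.002], [-0.005, -0.002, -1.0]]
wrist_force: [-0.5, 0.9, -0.1]
width: 0.274
grip_force: 49.2
```

Run:
```python
from workcell import *
import cv2
from h import *
s=snapshot("side");t=snapshot("top");p=sense()["tcp_pos"]
print(p,proj([566.5,-304.7,10]),proj([566.5,-304.7,150]))
a=cv2.resize(t[90:270,340:580],(800,600),interpolation=cv2.INTER_CUBIC);cv2.imwrite("pics/t2.png",a)
a=cv2.resize(s[60:240,250:490],(800,600),interpolation=cv2.INTER_CUBIC);cv2.imwrite("pics/s2.png",a)
```

```text
[ 565.74120291 -305.06874835  150.77621533] [464.78468548 188.97748236] [485.27096646 185.30689442]
```

View pics/s2.png

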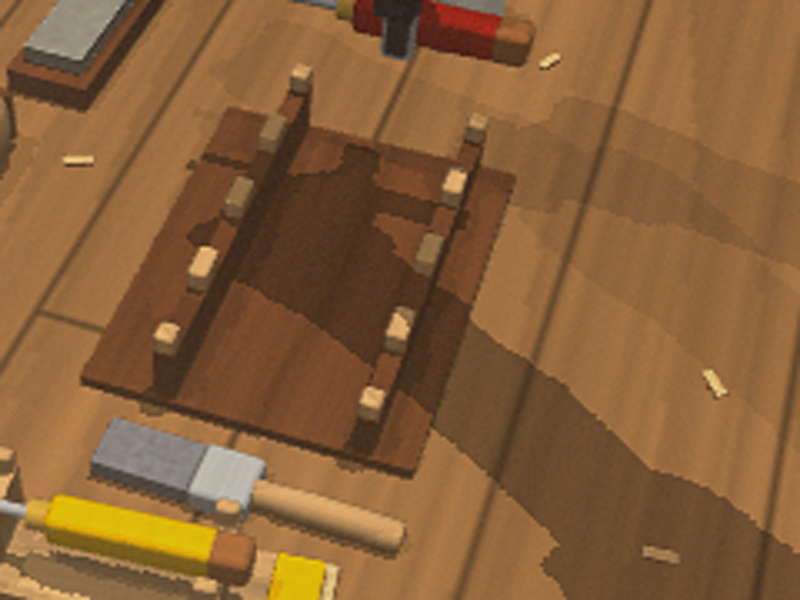

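Red is held level and high above the right end of the rack (crop (440,25)). The middle cheeks at crop (430,240) and (238,188) give me a side-camera check of the rack pose.

Run:
```python
from h import *
p=(584.62,-196.35,.017);c,s=np.cos(p[2]),np.sin(p[2])
for x,y,z in[(-80,72,59),(-80,0,59),(-80,-72,59),(55,72,67),(55,0,67),(55,-72,67)]:
    q=proj([c*x-s*y+p[0],s*x+c*y+p[1],z],"side");print(((q-[250,60]+.5)/.3).round(1))
```

```text
[399.9 319.2]
[428.4 244.4]
[454.6 176. ]
[201.7 258. ]
[238.2 187.5]
[271.7 122.7]
```

The rack pose agrees in both cameras, so I'm lowering red.

Call:
{"op": "arm_command", "data": {"increments": [[[0, 0, 0.04], [0, 0, 0], 255], [[0, 0, 0.03], [0, 0, 0], 255], [[0, 0, 0.015], [0, 0, 0], 255], [[0, 0, 0.008], [0, 0, 0], 255], [[0, 0, 0.004], [0, 0, 0], 255], [[0, 0, 0], [0, 0, 0], 255], [[0, 0, 0], [0, 0, 0], 255]]}}

```text
clock: 8.8
tcp_pos: [566.7, -305.3, 54.1]
tool_rot: [[1.0, 0.017, 0.001], [0.017, -1.0, -0.001], [0.001, 0.001, -1.0]]
wrist_force: [0.2, 0.1, -1.7]
width: 0.273
grip_force: 49.2
```

Run:
```python
from workcell import *
import cv2
s=snapshot("side")
print(sense()["wrist_force"],sense()["tcp_pos"])
a=cv2.resize(s[60:210,290:490],(800,600),interpolation=cv2.INTER_CUBIC);cv2.imwrite("pics/s3.png",a)
```

```text
[-1.6917956   0.02587612 -1.39497368] [ 566.61692165 -305.29805561   54.00415258]
```

View pics/s3.png

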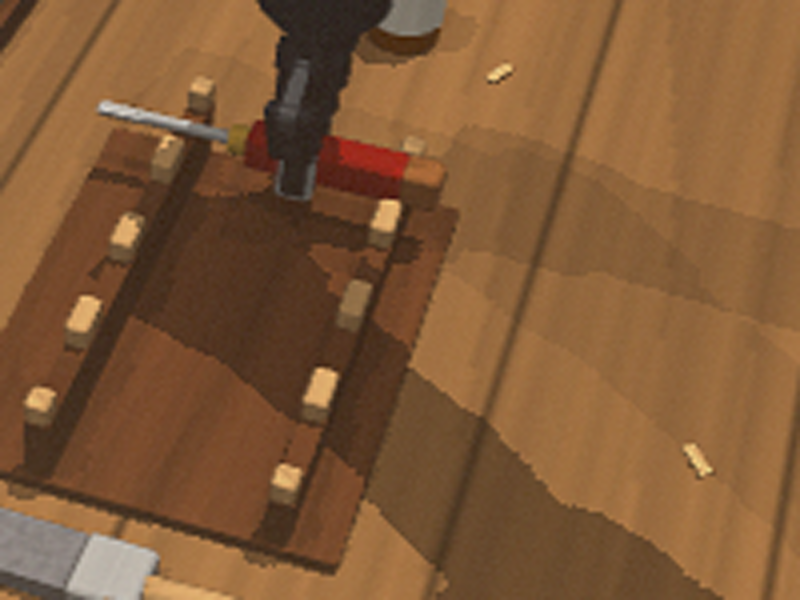

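Red lies between the last cheeks (shank crop (165,120), handle (420,170)). I'll set it down the last 1.5 mm and release.

Call:
{"op": "arm_command", "data": {"increments": [[[0, 0, 0.0015], [0, 0, 0], 255], [[0, 0, 0], [0, 0, 0], 255], [[0, 0, 0], [0, 0, 0], 100], [[0, 0, 0], [0, 0, 0], 100], [[0, 0, 0], [0, 0, 0], 100], [[0, 0, 0], [0, 0, 0], 100], [[0, 0, 0], [0, 0, 0], 100], [[0, 0, -0.03], [0, 0, 0], 100], [[0, 0, -0.05], [0, 0, 0], 100], [[0, 0, -0.05], [0, 0, 0], 100], [[0, 0, 0], [0, 0, 0], 100]]}}

```text
clock: 10.22
tcp_pos: [568.6, -306.1, 186.8]
tool_rot: [[1.0, 0.017, 0.008], [0.017, -1.0, -0.004], [0.008, 0.004, -1.0]]
wrist_force: [-0.1, -0.1, -0.7]
width: 0.609
grip_force: 0.0
```

Run:
```python
from workcell import *
import cv2
s=snapshot("side");t=snapshot("top")
print(sense()["width"],sense()["tcp_pos"])
a=cv2.resize(s[60:210,290:490],(800,600),interpolation=cv2.INTER_CUBIC);cv2.imwrite("pics/s4.png",a)
```

```text
0.6071051428694005 [ 566.29801023 -305.1615645   182.22611528]
```

View pics/s4.png

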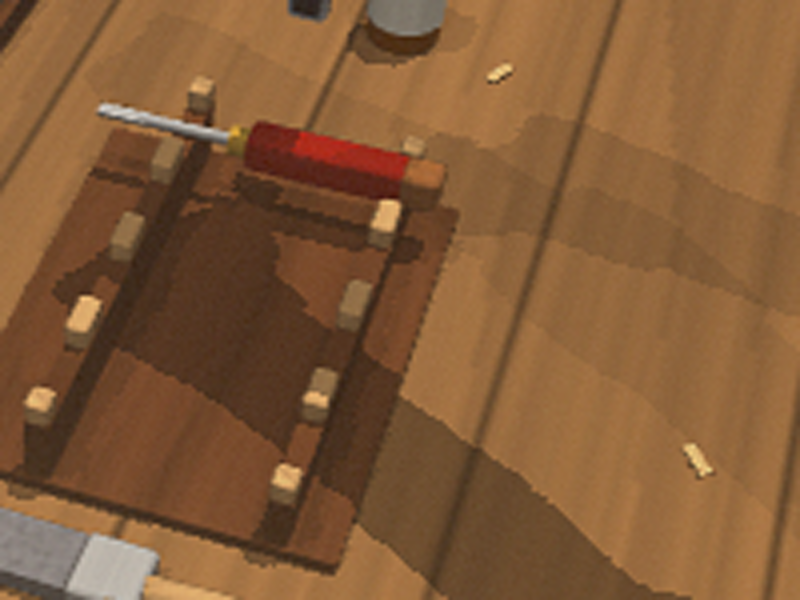

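Red is seated and untouched. Next is green.

Call:
{"op": "arm_command", "data": {"increments": [[[0.002, -0.02, 0], [0, 0, 0], 100], [[0.003, -0.047, 0], [0, 0, 0], 100], [[0.004, -0.05, 0], [0, 0, 0], 100], [[0.004, -0.05, 0], [0, 0, 0], 100], [[0.004, -0.05, 0], [0, 0, 0], 100], [[0.004, -0.05, 0], [0, 0, 0], 100], [[0.004, -0.05, 0], [0, 0, 0], 100], [[0.004, -0.05, 0], [0, 0, 0], 100], [[0.004, -0.05, 0], [0, 0, 0], 100], [[0.004, -0.05, 0], [0, 0, 0], 100], [[0.002, -0.05, 0], [0, 0, -0.05], 100], [[0, -0.02, 0], [0, 0, -0.057], 100], [[0, 0, 0], [0, 0, 0], 100], [[0, 0, 0.04], [0, 0, 0], 100], [[0, 0, 0.04], [0, 0, 0], 100], [[0, 0, 0], [0, 0, 0], 100], [[0, 0, 0.02], [0, 0, 0], 100], [[0, 0, 0.02], [0, 0, 0], 100], [[0, 0, 0.0015], [0, 0, 0], 100], [[0, 0, 0], [0, 0, 0], 100]]}}

```text
clock: 12.82
tcp_pos: [595.4, 232.6, 60.5]
tool_rot: [[0.992, 0.124, 0.0], [0.124, -0.992, 0.0], [0.0, -0.0, -1.0]]
wrist_force: [-0.8, 1.0, 1.0]
width: 0.605
grip_force: 0.0
```

Call:
{"op": "arm_command", "data": {"increments": [[[0, 0, 0], [0, 0, 0], 255], [[0, 0, 0], [0, 0, 0], 255], [[0, 0, 0], [0, 0, 0], 255], [[0, 0, 0], [0, 0, 0], 255], [[0, 0, 0], [0, 0, 0], 255], [[0, 0, 0], [0, 0, 0], 255], [[0, 0, 0], [0, 0, 0], 255]]}}

```text
clock: 13.7
tcp_pos: [595.7, 232.8, 61.1]
tool_rot: [[0.992, 0.124, 0.001], [0.124, -0.992, 0.0], [0.001, -0.0, -1.0]]
wrist_force: [-1.0, -0.5, 5.8]
width: 0.271
grip_force: 49.5
```

Call:
{"op": "arm_command", "data": {"increments": [[[0, 0, -0.02], [0, 0, 0], 255], [[0, 0, -0.05], [0, 0, 0], 255], [[0, 0, -0.05], [0, 0, 0], 255], [[0, 0, 0], [0, 0, 0.053], 255], [[0, 0, 0], [0, 0, 0.054], 255], [[0, 0.02, 0], [0, 0, 0], 255], [[-0.0026, 0.045, 0], [0, 0, 0], 255], [[-0.004, 0.05, 0], [0, 0, 0], 255], [[-0.004, 0.05, 0], [0, 0, 0], 255], [[-0.004, 0.05, 0], [0, 0, 0], 255], [[-0.004, 0.05, 0], [0, 0, 0], 255], [[-0.004, 0.05, 0], [0, 0, 0], 255], [[-0.004, 0.05, 0], [0, 0, 0], 255], [[-0.004, 0.05, 0], [0, 0, 0], 255], [[-0.004, 0.03, 0], [0, 0, 0], 255], [[-0.004, 0.02, 0], [0, 0, 0], 255], [[0, 0, 0.03], [0, 0, 0], 255], [[0, 0, 0.04], [0, 0, 0], 255], [[0, 0, 0], [0, 0, 0], 255], [[0, 0, 0], [0, 0, 0], 255]]}}

```text
clock: 16.2
tcp_pos: [565.0, -233.1, 111.6]
tool_rot: [[1.0, 0.018, 0.001], [0.018, -1.0, -0.0], [0.001, 0.0, -1.0]]
wrist_force: [0.2, -0.7, -1.3]
width: 0.276
grip_force: 49.3
```

Call:
{"op": "arm_command", "data": {"increments": [[[0, 0, 0.03], [0, 0, 0], 255], [[0, 0, 0.015], [0, 0, 0], 255], [[0, 0, 0.008], [0, 0, 0], 255], [[0, 0, 0.004], [0, 0, 0], 255], [[0, 0, 0.0015], [0, 0, 0], 255], [[0, 0, 0], [0, 0, 0], 255]]}}

```text
clock: 16.95
tcp_pos: [564.9, -233.2, 53.1]
tool_rot: [[1.0, 0.017, 0.001], [0.017, -1.0, -0.0], [0.001, 0.0, -1.0]]
wrist_force: [-3.2, 1.2, 4.9]
width: 0.275
grip_force: 50.2
```

Run:
```python
from workcell import *
import cv2
s=snapshot("side")
print(sense()["wrist_force"],sense()["tcp_pos"])
a=cv2.resize(s[60:210,290:490],(800,600),interpolation=cv2.INTER_CUBIC);cv2.imwrite("pics/s5.png",a)
```

```text
[-2.80741108  0.68238755  7.03739189] [ 564.82380292 -233.18311457   53.06914921]
```

View pics/s5.png

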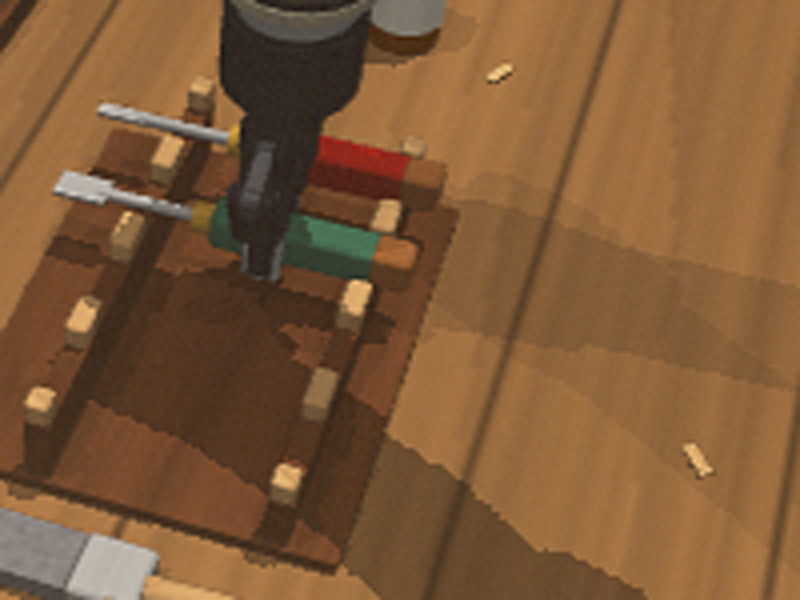

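Green sits in its seat, touching at 6 N (crop (300,240)). Releasing it and going for blue.

Call:
{"op": "arm_command", "data": {"increments": [[[0, 0, 0], [0, 0, 0], 100], [[0, 0, 0], [0, 0, 0], 100], [[0, 0, 0], [0, 0, 0], 100], [[0, 0, 0], [0, 0, 0], 100], [[0, 0, 0], [0, 0, 0], 100], [[0, 0, -0.03], [0, 0, 0], 100], [[0, 0, -0.05], [0, 0, 0], 100], [[0, 0, -0.05], [0, 0, 0], 100], [[0.003, -0.021, 0], [0, 0, 0], 100], [[0.004, -0.04, 0], [0, 0, 0], 100], [[0.004, -0.05, 0], [0, 0, 0], 100], [[0.004, -0.05, 0], [0, 0, 0], 100], [[0.004, -0.05, 0], [0, 0, 0], 100], [[0.004, -0.05, 0], [0, 0, 0], 100], [[0.004, -0.05, 0], [0, 0, 0], 100], [[0.004, -0.05, 0], [0, 0, 0], 100], [[0.004, -0.02, 0], [0, 0, 0], 100], [[0.004, -0.01, 0], [0, 0, -0.065], 100], [[0, 0, 0], [0, 0, -0.065], 100], [[0, 0, 0.04], [0, 0, 0], 100]]}}

```text
clock: 19.5
tcp_pos: [598.7, 158.9, 143.3]
tool_rot: [[0.989, 0.147, 0.005], [0.147, -0.989, 0.001], [0.005, -0.0, -1.0]]
wrist_force: [0.6, -0.6, -0.1]
width: 0.609
grip_force: 0.0
```

Call:
{"op": "arm_command", "data": {"increments": [[[0, 0, 0.03], [0, 0, 0], 100], [[0, 0, 0], [0, 0, 0], 100], [[0, 0, 0], [0, 0, 0], 100]]}}

```text
clock: 19.88
tcp_pos: [597.3, 158.5, 112.5]
tool_rot: [[0.989, 0.146, 0.001], [0.146, -0.989, 0.0], [0.001, -0.0, -1.0]]
wrist_force: [0.3, -0.1, -0.1]
width: 0.609
grip_force: 0.0
```

Commanded z is 111.8, so I go down 51.5 mm and close.

Call:
{"op": "arm_command", "data": {"increments": [[[0, 0, 0.03], [0, 0, 0], 100], [[0, 0, 0.02], [0, 0, 0], 100], [[0, 0, 0.0015], [0, 0, 0], 100], [[0, 0, 0], [0, 0, 0], 100], [[0, 0, 0], [0, 0, 0], 255], [[0, 0, 0], [0, 0, 0], 255], [[0, 0, 0], [0, 0, 0], 255], [[0, 0, 0], [0, 0, 0], 255], [[0, 0, 0], [0, 0, 0], 255], [[0, 0, 0], [0, 0, 0], 255], [[0, 0, 0], [0, 0, 0], 255]]}}

```text
clock: 21.25
tcp_pos: [597.5, 158.7, 61.3]
tool_rot: [[0.989, 0.146, 0.002], [0.146, -0.989, 0.0], [0.002, -0.0, -1.0]]
wrist_force: [-0.7, -0.5, 6.5]
width: 0.272
grip_force: 49.4
```

Call:
{"op": "arm_command", "data": {"increments": [[[0, 0, -0.02], [0, 0, 0], 255], [[0, 0, -0.05], [0, 0, 0], 255], [[0, 0, -0.05], [0, 0, 0], 255], [[0, 0, 0], [0, 0, 0.065], 255], [[0, 0, 0], [0, 0, 0.065], 255], [[-0.0035, 0.02, 0], [0, 0, 0], 255], [[-0.005, 0.049, 0], [0, 0, 0], 255], [[-0.005, 0.05, 0], [0, 0, 0], 255], [[-0.005, 0.05, 0], [0, 0, 0], 255], [[-0.005, 0.05, 0], [0, 0, 0], 255], [[-0.005, 0.05, 0], [0, 0, 0], 255], [[-0.005, 0.03, 0], [0, 0, 0], 255], [[-0.005, 0.02, 0], [0, 0, 0], 255], [[0, 0, 0.03], [0, 0, 0], 255], [[0, 0, 0.04], [0, 0, 0], 255], [[0, 0, 0], [0, 0, 0], 255], [[0, 0, 0], [0, 0, 0], 255]]}}

```text
clock: 23.38
tcp_pos: [564.0, -161.8, 111.7]
tool_rot: [[1.0, 0.017, 0.001], [0.017, -1.0, -0.0], [0.001, 0.0, -1.0]]
wrist_force: [1.1, -0.0, -0.3]
width: 0.276
grip_force: 49.2
```

Call:
{"op": "arm_command", "data": {"increments": [[[0, 0, 0.03], [0, 0, 0], 255], [[0, 0, 0.015], [0, 0, 0], 255], [[0, 0, 0.008], [0, 0, 0], 255], [[0, 0, 0.004], [0, 0, 0], 255], [[0, 0, 0.0015], [0, 0, 0], 255], [[0, 0, 0], [0, 0, 0], 255]]}}

```text
clock: 24.12
tcp_pos: [564.1, -161.2, 53.3]
tool_rot: [[1.0, 0.017, 0.001], [0.017, -1.0, -0.001], [0.001, 0.001, -1.0]]
wrist_force: [-3.8, 0.5, 6.1]
width: 0.276
grip_force: 50.4
```

Run:
```python
from workcell import *
import cv2
s=snapshot("side")
print(sense()["wrist_force"],sense()["tcp_pos"])
a=cv2.resize(s[60:210,290:490],(800,600),interpolation=cv2.INTER_CUBIC);cv2.imwrite("pics/s6.png",a)
```

```text
[-3.13646156  2.08267303  6.43421897] [ 564.131585   -161.17732582   53.27195247]
```

View pics/s6.png

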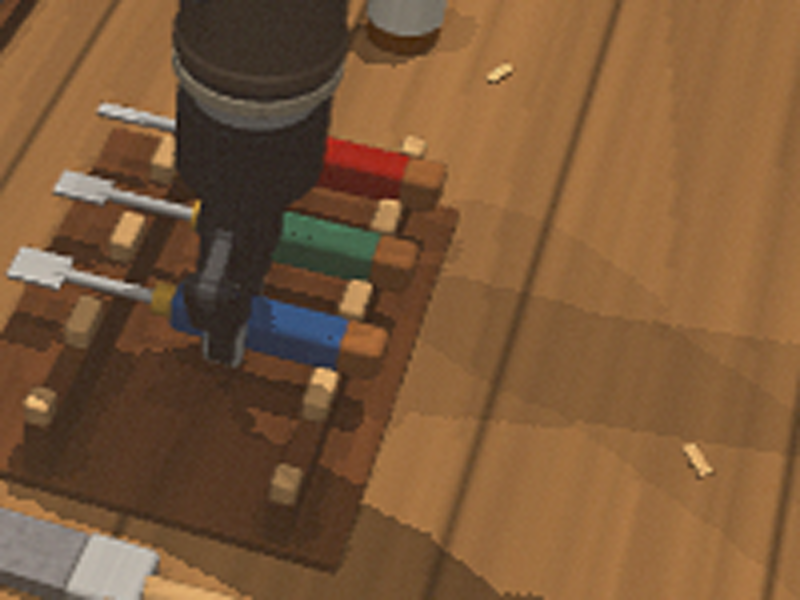

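Blue is seated too (crop (270,325)). Releasing it and going for yellow.

Call:
{"op": "arm_command", "data": {"increments": [[[0, 0, 0], [0, 0, 0], 100], [[0, 0, 0], [0, 0, 0], 100], [[0, 0, 0], [0, 0, 0], 100], [[0, 0, 0], [0, 0, 0], 100], [[0, 0, 0], [0, 0, 0], 100], [[0, 0, -0.03], [0, 0, 0], 100], [[0, 0, -0.05], [0, 0, 0], 100], [[0, 0, -0.05], [0, 0, 0], 100], [[0.009, -0.021, 0], [0, 0, 0], 100], [[0.009, -0.05, 0], [0, 0, 0], 100], [[0.009, -0.05, 0], [0, 0, 0], 100], [[0.009, -0.05, 0], [0, 0, 0], 100], [[0.009, -0.05, 0], [0, 0, 0], 100], [[0.009, -0.03, 0], [0, 0, -0.041], 100], [[0, 0, 0], [0, 0, -0.041], 100], [[0, 0, 0.04], [0, 0, 0], 100], [[0, 0, 0.03], [0, 0, 0], 100], [[0, 0, 0], [0, 0, 0], 100], [[0, 0, 0], [0, 0, 0], 100]]}}

```text
clock: 26.55
tcp_pos: [614.1, 90.2, 112.9]
tool_rot: [[0.995, 0.098, 0.001], [0.098, -0.995, -0.0], [0.001, 0.0, -1.0]]
wrist_force: [0.3, 0.2, -0.1]
width: 0.607
grip_force: 0.0
```

Call:
{"op": "arm_command", "data": {"increments": [[[0, 0, 0.03], [0, 0, 0], 100], [[0, 0, 0.02], [0, 0, 0], 100], [[0, 0, 0.0015], [0, 0, 0], 100], [[0, 0, 0], [0, 0, 0], 100], [[0, 0, 0], [0, 0, 0], 255], [[0, 0, 0], [0, 0, 0], 255], [[0, 0, 0], [0, 0, 0], 255], [[0, 0, 0], [0, 0, 0], 255], [[0, 0, 0], [0, 0, 0], 255], [[0, 0, 0], [0, 0, 0], 255], [[0, 0, 0], [0, 0, 0], 255]]}}

```text
clock: 27.92
tcp_pos: [614.2, 90.8, 61.3]
tool_rot: [[0.995, 0.099, 0.002], [0.099, -0.995, 0.0], [0.002, 0.0, -1.0]]
wrist_force: [-0.7, -0.5, 6.2]
width: 0.273
grip_force: 49.5
```

Call:
{"op": "arm_command", "data": {"increments": [[[0, 0, -0.02], [0, 0, 0], 255], [[0, 0, -0.05], [0, 0, 0], 255], [[0, 0, -0.05], [0, 0, 0], 255], [[0, 0, 0], [0, 0, 0.041], 255], [[0, 0, 0], [0, 0, 0.041], 255], [[-0.011, 0.02, 0], [0, 0, 0], 255], [[-0.011, 0.05, 0], [0, 0, 0], 255], [[-0.011, 0.05, 0], [0, 0, 0], 255], [[-0.011, 0.04, 0], [0, 0, 0], 255], [[-0.0105, 0.0185, 0], [0, 0, 0], 255], [[0, 0, 0.03], [0, 0, 0], 255], [[0, 0, 0.04], [0, 0, 0], 255], [[0, 0, 0], [0, 0, 0], 255], [[0, 0, 0], [0, 0, 0], 255]]}}

```text
clock: 29.68
tcp_pos: [562.3, -88.2, 111.1]
tool_rot: [[1.0, 0.018, 0.0], [0.018, -1.0, 0.0], [0.0, -0.0, -1.0]]
wrist_force: [0.8, -0.0, -0.4]
width: 0.269
grip_force: 49.3
```

Same descent, then release, lift, and retreat clear of the cameras.

Call:
{"op": "arm_command", "data": {"increments": [[[0, 0, 0.03], [0, 0, 0], 255], [[0, 0, 0.015], [0, 0, 0], 255], [[0, 0, 0.008], [0, 0, 0], 255], [[0, 0, 0.004], [0, 0, 0], 255], [[0, 0, 0.0015], [0, 0, 0], 255], [[0, 0, 0], [0, 0, 0], 255]]}}

```text
clock: 30.42
tcp_pos: [562.4, -88.6, 53.3]
tool_rot: [[1.0, 0.017, 0.001], [0.017, -1.0, -0.0], [0.001, 0.0, -1.0]]
wrist_force: [-4.5, -0.0, 7.0]
width: 0.275
grip_force: 50.7
```

Call:
{"op": "arm_command", "data": {"increments": [[[0, 0, 0], [0, 0, 0], 100], [[0, 0, 0], [0, 0, 0], 100], [[0, 0, 0], [0, 0, 0], 100], [[0, 0, 0], [0, 0, 0], 100], [[0, 0, 0], [0, 0, 0], 100], [[0, 0, -0.03], [0, 0, 0], 100], [[0, 0, -0.05], [0, 0, 0], 100], [[0, 0, -0.05], [0, 0, 0], 100], [[0, -0.05, 0], [0, 0, 0], 100], [[0, -0.05, 0], [0, 0, 0], 100], [[0, -0.05, 0], [0, 0, 0], 100], [[0, -0.05, 0], [0, 0, 0], 100], [[0, -0.05, 0], [0, 0, 0], 100], [[0, -0.05, 0], [0, 0, 0], 100], [[0, 0, 0], [0, 0, 0], 100], [[0, 0, 0], [0, 0, 0], 100]]}}

```text
clock: 32.42
tcp_pos: [556.9, 210.8, 181.5]
tool_rot: [[1.0, 0.017, -0.0], [0.017, -1.0, -0.001], [-0.0, 0.001, -1.0]]
wrist_force: [-1.4, -0.7, 0.4]
width: 0.609
grip_force: 0.0
```

Run:
```python
from workcell import *
import cv2
s=snapshot("side");t=snapshot("top")
a=cv2.resize(s[60:210,280:480],(800,600),interpolation=cv2.INTER_CUBIC);cv2.imwrite("pics/s7.png",a)
a=cv2.resize(t[110:250,340:500],(686,600),interpolation=cv2.INTER_CUBIC);cv2.imwrite("pics/t7.png",a)
print(sense()["clock"],sense()["wrist_force"])
```

```text
32.525 [ 0.32412203 -0.55460195 -0.93828721]
```

View pics/s7.png

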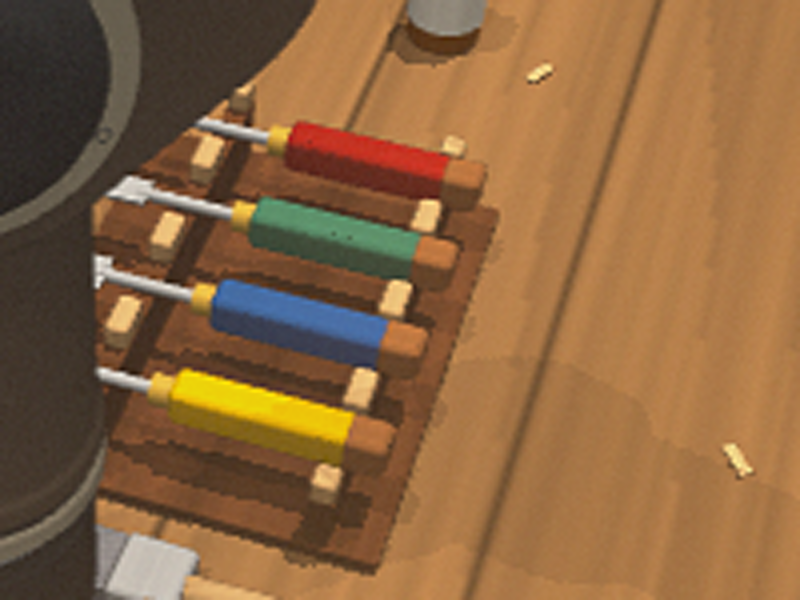

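View pics/t7.png

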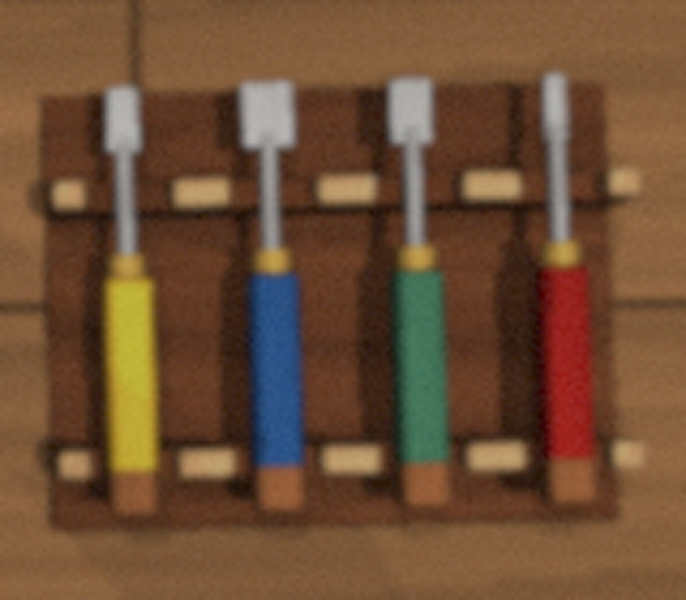

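Both views show yellow, blue, green and red centred in their seats, level and in line. Tips stand about 56 mm beyond the shank rail, as they should (crop rows 75–88 against the rail at about 190).

```bash
python3 -c "
from workcell import *
print(sign_off())"
```

```text
the job is handed in; nothing more can be done
None
```

All four gouges now lie in the store rack in reverse order (yellow, blue, green, red from left to right), level and released by the last pictures, and the job was handed in at about 32.5 s; no verdict was returned.

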